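# Fit the splined clutch plate on the compressor shaft

## Task

Fit the clutch plate onto the compressor: pick it up, set its splined bore over the upright shaft and, pressing only lightly, rock it round until the teeth mesh, then ease it down slowly until it is fully home on the shaft's shoulder and let go. Never force it: jamming or bumping it hard against the shaft ruins the splines. Leave the loose ring, the jar and the carton where they are.

Things in the scene. Friction and masses are not known exactly. Their poses are not given: they have to be found in the camera images.
- clutch_plate: Loose steel plate lying flat, boss up, about 0.45 kg: dark disc 96 mm across, 6 mm thick, with a bright hexagonal boss on its middle, 38 mm across flats, 44 over corners, its top 40 mm above the disc's underside (34 mm stands clear). Origin: centre of the underside; z up along the bore; x points through the middle of one flat and one bore tooth (both repeat every 60 degrees).
- boss_top (a point): Centre of the boss's open top, on the bore axis, 40 mm above the plate's underside. Axes as the plate. The bore goes right through, 30 mm across, with six straight inner teeth 60 degrees apart, each 5.2 mm wide, reaching in to 11.2 mm from the axis, from the underside up to 30 mm.
- compressor: Compressor fixed to the bench, standing on end, shaft up: dark foot 150 mm square, 18 mm thick, aluminium body 110 mm across, on top a dark grooved pulley 120 mm across whose upper face is 146 mm above the bench. May stand turned. Origin: centre of the foot's underside, straight below the shaft.
- shaft_seat (a point): On the shaft's axis at the top of its shoulder (40 mm collar), 150 mm above the bench; z up. Home: the plate's underside rests here. Above it six shaft teeth, flat-ended, 28 mm over tips, 5.2 mm wide, reach up to 22 mm, then a plain nose 20 mm across to 28 mm, tapering to 10 mm at 34 mm. Fixed to the compressor: its yaw says nothing of where the teeth point.
- shaft_tip (a point): Tip of the shaft nose, on the axis, 34 mm above the shoulder. The shaft rests at an unknown angle and turns stiffly (0.2 N m): pressed with 3 to 10 N it stays put while the plate turns on it, pressed hard it is dragged round. Meshed teeth have about 3.5 degrees of play each way. Over 45 N between plate and compressor (a bump faster than 15 mm/s may reach it) ruins the splines.
- spacer_ring: Bystander: loose plain aluminium ring 84 mm across, 20 mm high, smooth 28 mm bore, no boss, lying flat. Origin: centre of the underside. It and the clutch plate may lie on either side of the compressor.
- jar: Bystander: loose jar with a lid, 72 mm across, 100 mm high. Origin: centre of its underside.
- carton: Bystander: loose closed box 80 x 140 x 55 mm. Origin: centre of its underside.
Not all that is in view belongs to the job. Several things have the shape of the clutch_plate; the one meant has the colours described above.

How it is judged (in metres and radians):
On the way, in this order (a step that is already met when the one before it is completed fails the run):
1. the clutch plate, held by the fingers, is over the shaft, higher than home (contact force between the fingers and clutch_plate above 1 N and horizontal distance between boss_top and shaft_seat below 0.012 m and z of boss_top in the frame of shaft_seat above 0.052 m), for 0.05 s.
2. the clutch plate is meshed and down on the shoulder (z of boss_top in the frame of shaft_seat between 0.036 and 0.0425 m and horizontal distance between boss_top and shaft_seat below 0.003 m and angle between clutch_plate's own z axis and vertical below 0.05 rad), for 0.2 s.
At the end, for the whole second after the job is handed in: The clutch plate sits fully home on the shaft: boss top 36 to 42.5 mm above the shoulder (40 mm nominal), within 3 mm of the shaft axis, tilted less than 0.05 rad, at rest (under 0.02 m/s and 0.2 rad/s) and released (all of step 2 and linear speed of clutch_plate below 0.02 m/s and angular speed of clutch_plate below 0.2 rad/s and contact force between the fingers and clutch_plate below 0.1 N); the robot touches nothing.
It fails at once if the clutch plate is forced against the compressor with more than 45 N (contact force between clutch_plate and compressor above 45 N).
It fails at once if the ring, the jar or the carton is moved more than 20 mm (distance of any of spacer_ring, jar, carton from where it was at the start of the episode above 0.02 m).
It also fails if it takes over 64 s, if anything falls off the work surface, if the arm or the gripper's body presses on something with over 40 N, if the wrist force passes 120 N, or if a joint passes its speed limit or range.

## Robot

A 7-joint arm with a two-finger parallel gripper is mounted at the origin on the work surface. World frame = base frame: x ahead of the robot, y to its left, z up, the work surface at z = 0. Lengths are in m, angles in degrees, forces in N, time in s.
With the tool pointing down it reaches from about 0.425 to 0.95 m from the base axis. Payload 16.7 kg.
Tool frame: the origin (TCP) lies at the very end of the fingers, on their centre line; the grasp point (between the pads) lies r.pinch_z behind it (r.pinch_z is the distance from the TCP to the grasp point, in m); y points along the fingers, z is the direction in which the jaws open and shut, and the axes are right-handed (so a half turn about y gives the same grasp; the last joint's range is limited). The gripper opens to 94 mm and grips with 3 to 60 N. Pads are 16 mm wide; open, the fingers measure 119 mm over their backs; the gripper's body (75 mm by 177 mm) begins 78 mm behind the grasp point.
Start: joints at [-85.743, 24.414, 4.234, 92.017, -1.954, 63.644, -3.845], TCP at [0.15, 0.658, 0.205] pointing down, gripper open.
Joint ranges: [-163.25, 163.25], [-28.42, 122.38], [-70.27, 78.77], [12.13, 141.07], [-58.53, 238.53], [9.26, 117.41], [-156.51, 156.51]. Speed limits (degrees/s): [108.29, 108.29, 136.94, 136.94, 172.46, 172.46, 172.46].

## Interface

Orientations are given as [roll, pitch, yaw] about the fixed x, y, z axes, in that order (R = Rz(yaw) Ry(pitch) Rx(roll)).
In Python, from rig import r, fingers, kinematics, optics, ticket gives the robot as it stands. Calls block until the motion is done:
- r.goto(position, orientation): joint-space move of the TCP to a pose.
- r.line_to(position, rate=0.15, frame=None, force_limit=None): straight line of the TCP; frame=None keeps the orientation; rate is the mean speed in m/s. With force_limit (N) it stops when the force on the tool has changed by that much, and returns True; else False.
- r.movej(angles): joint-space move.
- fingers.move_gripper(opening, squeeze=None): opening from 0.0 (shut) to 1.0 (fully open); squeeze is the grip in N (None keeps the last); returns when the fingers have stopped.
- r.pause(seconds).
- kinematics.inverse_kinematics(position, orientation): joint angles nearest the present ones, or None.
- optics.get_image(name): name is "scene" or "top" or "wrist"; returns (picture, depth): 400x640x3 uint8, red, green, blue; 400x640 float32, m along the optical axis (not along the pixel's ray), 0 where there is no reading.
- optics.get_calibration(name): a dict with "mtx" (3x3 intrinsics, pixels), "R" (3x3) and "t" (3): a world point X has camera coordinates R X + t; the wrist camera has in their place "tool_from_camera" (4x4, takes a point from camera to tool coordinates, whose origin is the TCP and whose axes are the tool frame's). Camera axes: x right, y down, z forward; pixel columns grow to the right and rows downward; lengths in m; the calibration is good to about 2 mm. A picture is of the moment at which its call begins: read the wrist's pose just before it. get_calibration takes no time and is no camera call.
A pose or a line that the arm cannot do raises r.Unreachable and nothing moves.
- ticket.close_job(): hands the job in, once; it reports no verdict.
Readings, each from a call of its own:
- r.get_clock(): time.
- r.get_q(): joint angles.
- r.get_dq(): joint speeds.
- r.get_joint_efforts(): joint torques, N m.
- r.get_ee_pos(): TCP position.
- r.get_eef_rot(): TCP orientation.
- r.get_contact_force(): force on the tool from outside, world axes, zero at the start.
- r.get_ft_torque(): the same for the moment, N m.
- r.get_finger_gap(): opening from 0.0 (shut) to 1.0 (fully open).
Only numpy, scipy, OpenCV 4.12 (cv2) and the standard library are available. Lean on these libraries where they do the work, as an engineer would, in place of code of your own. Each camera call takes 0.05 s, during which the arm holds its last target.

## Working session

There is one attempt and no reset: what is moved stays moved. The work goes in short steps, each a Python script; the robot and the scene stay as the last script left them, time stands still between calls to the robot, and variables do not carry over. Pictures are saved under pics/ and viewed, and the job is handed in when it is done.

```bash
ls; mkdir -p pics; python3 - <<'E'
from rig import r, fingers, kinematics, optics, ticket
import cv2, numpy as np
print(r.get_clock(), r.get_ee_pos(), r.get_eef_rot(), r.pinch_z, r.get_finger_gap())
for n in ["scene","top"]:
    im,d=optics.get_image(n); cv2.imwrite(f"pics/{n}0.png",im[:,:,::-1]); np.savez(f"{n}0.npz",im=im,d=d)
    c=optics.get_calibration(n); print(n,c)
print(optics.get_calibration("wrist"), r.get_clock())
E
```

```text
pics
0.0 [0.14970801 0.65772123 0.20475397] [-9.00755294e+01 -2.64299145e-03 -1.28239247e+01] 0.0188 0.998851224744712
scene {'mtx': array([[509.93275447,   0.        , 319.62513389],
       [  0.        , 509.93275447, 199.45757552],
       [  0.        ,   0.        ,   1.        ]]), 'R': array([[-6.13783255e-02,  9.98114348e-01,  6.70581049e-04],
       [ 8.10401932e-01,  5.02272545e-02, -5.83717339e-01],
       [-5.82650333e-01, -3.52841527e-02, -8.11956660e-01]]), 't': array([ 0.10991556, -0.32397551,  1.58282965])}
top {'mtx': array([[453.35901206,   0.        , 318.12532915],
       [  0.        , 453.35901206, 201.41992676],
       [  0.        ,   0.        ,   1.        ]]), 'R': array([[ 0.01545796, -0.99985057,  0.00773902],
       [-0.99641679, -0.01604763, -0.08304244],
       [ 0.08315423, -0.00642762, -0.99651596]]), 't': array([-0.07540324,  0.54100259,  1.26499666])}
{'mtx': array([[320.12535649,   0.        , 321.0884961 ],
       [  0.        , 320.12535649, 197.22854171],
       [  0.        ,   0.        ,   1.        ]]), 'tool_from_camera': array([[ 3.76947467e-04,  9.69004905e-01,  2.47041194e-01,
        -7.21053221e-02],
       [ 2.13138495e-04, -2.47041284e-01,  9.69004932e-01,
        -1.78495679e-01],
       [ 9.99999906e-01, -3.12609966e-04, -2.99653834e-04,
        -1.10734037e-03],
       [ 0.00000000e+00,  0.00000000e+00,  0.00000000e+00,
         1.00000000e+00]])} 0.1
```

View pics/scene0.png

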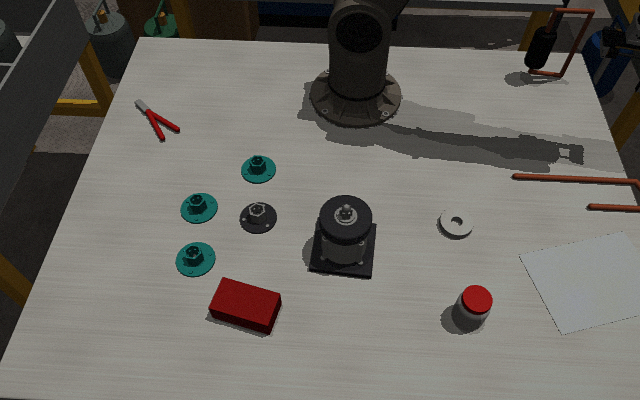

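View pics/top0.png

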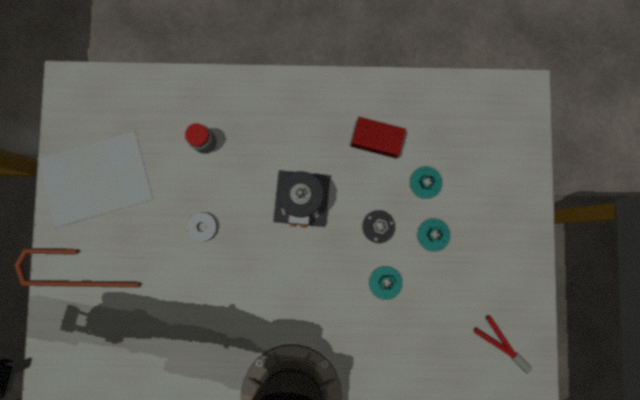

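Candidates for the plate are the dark disc with a bright boss, at scene (258,217) / top (379,226), and three teal look-alikes at scene (258,168), (199,207) and (196,258). The ring at scene (456,222) has no boss. I choose the dark one. Next I localise it and take close crops.

```bash
cat > h.py <<'E'
from rig import r, fingers, kinematics, optics, ticket
import cv2, numpy as np
from scipy.spatial.transform import Rotation as Rn
def ray(n,u,v):
    c=optics.get_calibration(n); K=c["mtx"]; d=np.linalg.solve(K,[u,v,1.0])
    return -c["R"].T@c["t"], c["R"].T@d
def onplane(n,u,v,z):
    o,d=ray(n,u,v); return o+d*(z-o[2])/d[2]
def wpose():
    p=np.array(r.get_ee_pos()); R=Rn.from_euler("xyz",r.get_eef_rot(),degrees=True).as_matrix()
    T=np.eye(4);T[:3,:3]=R;T[:3,3]=p; return T
def wrist(name):
    T=wpose(); im,d=optics.get_image("wrist"); c=optics.get_calibration("wrist")
    np.savez(name+".npz",im=im,d=d,T=T@c["tool_from_camera"],K=c["mtx"]); cv2.imwrite(f"pics/{name}.png",im[:,:,::-1]); return im,d
def wplane(name,u,v,z):
    f=np.load(name+".npz"); d=f["T"][:3,:3]@np.linalg.solve(f["K"],[u,v,1.0]); o=f["T"][:3,3]
    return o+d*(z-o[2])/d[2]
E
python3 - <<'E'
from h import *
for n,pts in dict(scene=dict(plate=(258,210,.04),shaft=(346,208,.184),jar=(477,295,.1),ring=(457,222,.02),bodytop=(346,216,.146)),top=dict(plate=(380,226,.04),shaft=(300,193,.184),jar=(197,135,.1),ring=(202,227,.02),bodytop=(300,193,.146))).items():
    D=np.load(n+"0.npz")["d"]
    for k,(u,v,z) in pts.items():
        o,d=ray(n,u,v); print(n,k,onplane(n,u,v,z).round(4), "depth pt",(o+d*D[v,u]).round(4))
ims=[]
for n,b in dict(scene=(198,150,318,270),top=(320,166,440,286)).items():
    im=cv2.imread(f"pics/{n}0.png")[b[1]:b[3],b[0]:b[2]]; ims.append(cv2.resize(im,(390,390),interpolation=cv2.INTER_CUBIC))
cv2.imwrite("pics/crop0.png",np.hstack(ims))
E
```

```text
scene plate [ 0.4759 -0.236   0.04  ] depth pt [ 0.4654 -0.2389  0.0246]
scene shaft [ 0.5564 -0.0185  0.184 ] depth pt [ 0.5538 -0.0184  0.1803]
scene jar [0.7052 0.2675 0.1   ] depth pt [0.7049 0.2677 0.0993]
scene ring [0.4678 0.2654 0.02  ] depth pt [ 0.454   0.2712 -0.0006]
scene bodytop [ 0.5518 -0.017   0.146 ] depth pt [ 0.5591 -0.0173  0.1569]
top plate [ 0.4746 -0.2406  0.04  ] depth pt [ 0.476  -0.2472 -0.0061]
top shaft [ 0.549  -0.0204  0.184 ] depth pt [ 0.5486 -0.0206  0.1878]
top jar [0.7102 0.2631 0.1   ] depth pt [0.7098 0.2627 0.1014]
top ring [0.4645 0.2604 0.02  ] depth pt [ 0.465   0.2662 -0.0035]
top bodytop [ 0.5528 -0.0191  0.146 ] depth pt [ 0.5486 -0.0206  0.1878]
```

View pics/crop0.png

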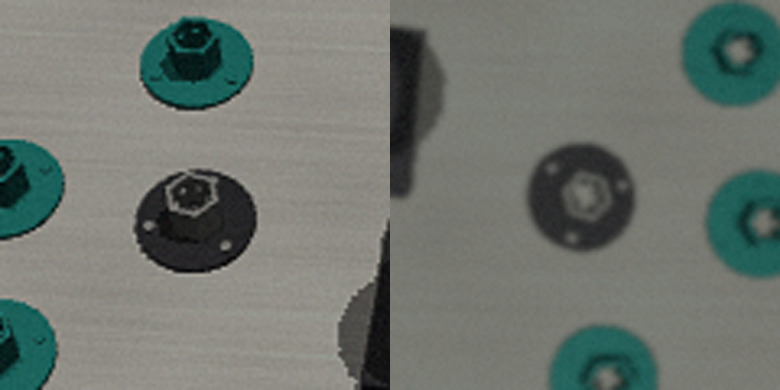

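The crop shows a dark disc with a bright hexagonal boss, so it is the right one. The plate is at about (0.475,-0.239) and the shaft at about (0.553,-0.020); both views agree within 5 mm. Next I take close wrist views of each.

```bash
python3 - <<'E'
from h import *
r.goto([0.625,-0.02,0.31],[-90,0,0]); print(r.get_clock())
r.line_to([0.625,-0.02,0.205]); wrist("shaft1"); print(r.get_clock(), r.get_ee_pos())
r.line_to([0.625,-0.02,0.31],rate=0.25)
r.goto([0.545,-0.238,0.18],[-90,0,0]); r.line_to([0.545,-0.238,0.10]); wrist("plate1"); print(r.get_clock(),r.get_ee_pos(),r.get_contact_force())
E
```

```text
3.0333
3.9333 [ 0.62557722 -0.02012882  0.20601032]
6.2667 [ 0.54568598 -0.23814705  0.10098325] [-0.57596609  0.34462901  0.03448449]
```

View pics/shaft1.png

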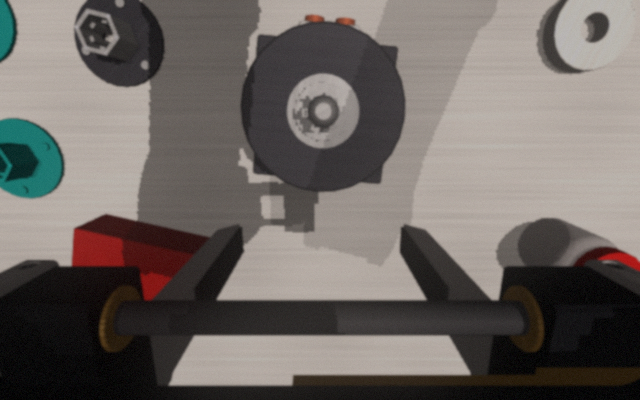

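View pics/plate1.png

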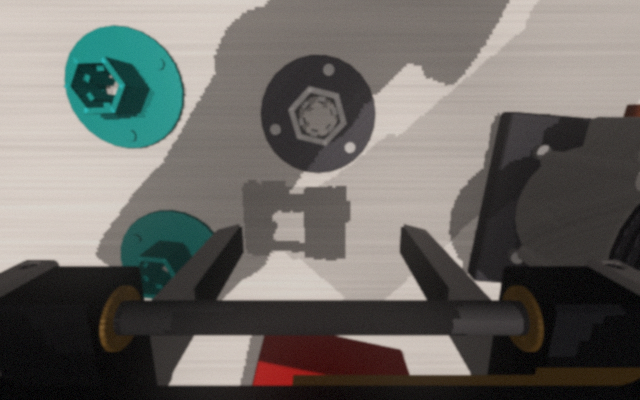

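```bash
python3 - <<'E'
from h import *
a=np.load("shaft1.npz")["im"][65:155,278:368,::-1]; b=np.load("plate1.npz")["im"][72:162,273:363,::-1]
def e(x):
    x=cv2.resize(x,(390,390),interpolation=cv2.INTER_CUBIC).astype(float); return np.clip((x-x.min())*255/(np.percentile(x,99.5)-x.min()),0,255).astype(np.uint8)
cv2.imwrite("pics/z1.png",np.hstack([e(a),e(b)]))
E
```

```text
(no output)
```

View pics/z1.png

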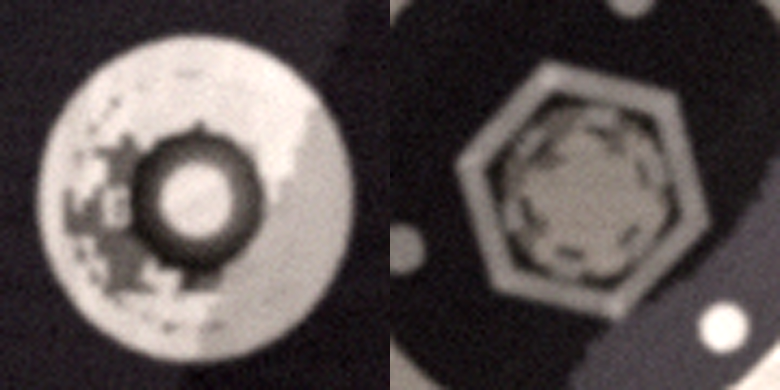

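```bash
python3 - <<'E'
from h import *
f=np.load("shaft1.npz"); d=f["d"]
crop=d[65:155,278:368].astype(float); T=f["T"];K=f["K"]
v,u=np.mgrid[65:155,278:368]
P=np.stack([(u-K[0,2])/K[0,0]*crop,(v-K[1,2])/K[1,1]*crop,crop],-1)@T[:3,:3].T+T[:3,3]
z=P[...,2]; print(np.percentile(z[crop>0],[1,25,50,75,90,99]))
zi=np.clip((z-.14)/.05*255,0,255).astype(np.uint8)
cv2.imwrite("pics/zd.png",cv2.resize(cv2.applyColorMap(zi,2),(540,540),interpolation=cv2.INTER_NEAREST))
# collar circle
g=cv2.cvtColor(f["im"],cv2.COLOR_RGB2GRAY); m=np.zeros_like(g); m[65:155,278:368]=(g[65:155,278:368]>90)
cs,_=cv2.findContours(m,cv2.RETR_EXTERNAL,cv2.CHAIN_APPROX_NONE); c=max(cs,key=cv2.contourArea)
el=cv2.fitEllipse(cv2.convexHull(c)); print("collar",el, wplane("shaft1",*el[0],.150))
t=np.zeros_like(g); t[100:122,310:335]=(g[100:122,310:335]>110)
cs,_=cv2.findContours(t,cv2.RETR_EXTERNAL,cv2.CHAIN_APPROX_NONE)
for c in cs:
    M=cv2.moments(c)
    if M["m00"]>15: uv=(M["m10"]/M["m00"],M["m01"]/M["m00"]); print("tip",uv,M["m00"],wplane("shaft1",*uv,.184))
# plate hex
f=np.load("plate1.npz"); g=cv2.cvtColor(f["im"],cv2.COLOR_RGB2GRAY); m=np.zeros_like(g); m[82:150,284:352]=g[82:150,284:352]>95
cs,_=cv2.findContours(m,cv2.RETR_EXTERNAL,cv2.CHAIN_APPROX_NONE)
for c in cs:
    A=cv2.contourArea(c)
    if A<500: continue
    h=cv2.approxPolyDP(cv2.convexHull(c),3,True)[:,0]; print(A,h.tolist())
    W=np.array([wplane("plate1",*p,.04) for p in h.astype(float)]); M=cv2.moments(cv2.convexHull(c)); cw=wplane("plate1",M["m10"]/M["m00"],M["m01"]/M["m00"],.04)
    print(cw, np.degrees(np.arctan2(*(W-cw)[:,1::-1].T))%60, np.linalg.norm((W-cw)[:,:2],axis=1))
E
```

```text
[0.14389305 0.14522375 0.14594054 0.14906358 0.17289886 0.18353972]
collar ((322.48931884765625, 110.25540161132812), (73.11521911621094, 75.82264709472656), 6.013443470001221) [ 0.54952904 -0.02015359  0.15      ]
tip (323.1906841339155, 110.51965065502183) 229.0 [ 0.55018232 -0.01986644  0.184     ]
2254.5 [[308, 87], [338, 95], [345, 123], [325, 145], [297, 137], [289, 111]]
[ 0.47321372 -0.24200913  0.04      ] [18.04880249 13.55917115 15.50556015 15.29943007 15.82917192 21.04369075] [0.02063389 0.02061457 0.02095361 0.0218869  0.0213011  0.02051886]
```

View pics/zd.png

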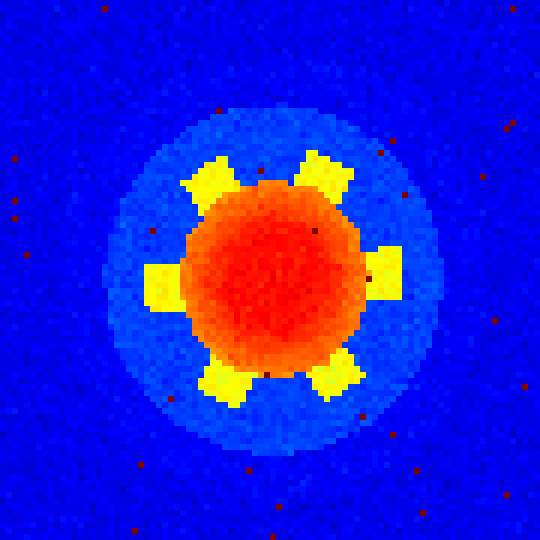

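The wrist depth image shows the six shaft teeth clearly: yellow blocks around the nose, which is centred near (272,278) of the zoom. I fit the angles from it.

```bash
cat >> h.py <<'E'
def cloud(name,b):
    f=np.load(name+".npz"); u0,v0,u1,v1=b; d=f["d"][v0:v1,u0:u1].astype(float); K=f["K"]; T=f["T"]
    v,u=np.mgrid[v0:v1,u0:u1]
    P=np.stack([(u-K[0,2])/K[0,0]*d,(v-K[1,2])/K[1,1]*d,d],-1)@T[:3,:3].T+T[:3,3]
    return P[d>0]
def phase(P,c,w=None):
    a=np.arctan2(P[:,1]-c[1],P[:,0]-c[0]); return np.degrees(np.angle(np.exp(6j*a).mean()))/6, abs(np.exp(6j*a).mean())
E
python3 - <<'E'
from h import *
from scipy.optimize import least_squares
P=cloud("shaft1",(278,65,368,155)); T=P[(P[:,2]>.167)&(P[:,2]<.1765)]
c0=np.array([.5500,-.0200]); rr=np.hypot(*(T[:,:2]-c0).T); T=T[(rr>.0105)&(rr<.016)]
N=P[(P[:,2]>.168)]; N=N[np.hypot(*(N[:,:2]-c0).T)<.016]
(cx,cy),rad=cv2.minEnclosingCircle((N[:,:2]*1000).astype(np.float32)); print("enclosing",cx,cy,rad, "nose mean",P[P[:,2]>.1775][:,:2].mean(0), "teeth mean",T.mean(0),len(T))
Co=P[(P[:,2]>.148)&(P[:,2]<.1525)];Co=Co[np.hypot(*(Co[:,:2]-c0).T)<.022]
for c in (c0,T[:,:2].mean(0),N[:,:2].mean(0)): print(c,phase(T,c))
# plate: hex rim top and bore teeth (z=.030)
P=cloud("plate1",(284,80,354,152)); R=P[(P[:,2]>.037)&(P[:,2]<.045)]; c0=np.array([.4735,-.2415]); R=R[np.hypot(*(R[:,:2]-c0).T)<.025]
print("rim z",np.median(R[:,2]),R.mean(0),len(R))
h=cv2.convexHull((R[:,:2]*1000).astype(np.float32)); M=cv2.moments(h); c=np.array([M["m10"]/M["m00"],M["m01"]/M["m00"]])/1000; print("hull c",c,"area",M["m00"],"nom",0.866*38**2)
print("corner phase",phase(R[np.hypot(*(R[:,:2]-c).T)>.0195],c)); print("corner ph c2", phase(R[np.hypot(*(R[:,:2]-c).T)>.0205],c))
B=P[(P[:,2]>.027)&(P[:,2]<.0335)]; rb=np.hypot(*(B[:,:2]-c).T); B=B[(rb>.0105)&(rb<.0145)]; print("bore teeth",phase(B,c),len(B))
E
```

```text
enclosing 550.4998168945312 -19.858308792114258 13.861665725708008 nose mean [ 0.5505516  -0.01978814] teeth mean [ 0.55096733 -0.01942747  0.17127864] 265
[ 0.55 -0.02] (np.float64(-26.308419933616076), np.float64(0.7192996714026717))
[ 0.55096733 -0.01942747] (np.float64(-26.33101824143051), np.float64(0.7201466193654236))
[ 0.55043728 -0.01982804] (np.float64(-26.302441322986425), np.float64(0.7333353360343031))
rim z 0.039293490729832126 [ 0.47321371 -0.24178389  0.03927119] 949
hull c [ 0.47375503 -0.24173256] area 1243.8296581667382 nom 1250.504
corner phase (np.float64(16.344583534967377), np.float64(0.8173057242385118))
corner ph c2 (np.float64(16.582488743980573), np.float64(0.9490341396836853))
bore teeth (np.float64(-13.552374919097403), np.float64(0.7743622018349243)) 181
```

The shaft is at (0.5504,-0.0199) with a tooth phase of -26.3°. The plate is at (0.4737,-0.2418) with a phase of -13.55°, and the corners agree with that. The rim height is 39.3 mm against 40 mm expected, and the tip circle is 27.7 mm against 28 mm. The plate has to turn +17.25° (mod 60) to mesh.

```bash
python3 - <<'E'
from h import *
for g in (16.45,-43.55):
    for p,y in (([.4737,-.2418,.012],g),([.4737,-.2418,.15],g),([.5504,-.0199,.26],g+17.25),([.5504,-.0199,.162],g+17.25)):
        q=kinematics.inverse_kinematics(p,[-90,0,y]); print(g,None if q is None else np.round(q,1))
E
```

```text
16.45 [ -7.8  31.   35.4 120.4 -29.5  37.3 154.2]
16.45 [-18.9  19.4  47.8 115.6 -18.1  52.5 145. ]
16.45 [-46.1  12.9  49.3 106.4 -10.7  65.4 130.6]
16.45 [-40.   19.4  43.6 112.5 -16.4  54.3 135.4]
-43.55 [-17.8  36.9  49.9 120.9 -43.3  42.1 107.1]
-43.55 [-29.3  26.3  64.1 116.  -29.   55.5  96.1]
-43.55 [-57.4  18.3  66.1 106.8 -18.2  66.7  78.6]
-43.55 [-50.8  25.2  59.8 113.  -26.1  56.6  85.3]
```

```bash
python3 - <<'E'
from h import *
o=[-90,0,-43.55]; p=np.array([.4737,-.2418,0])
r.goto((p+[0,0,.12]).tolist(),o); print(r.get_ee_pos(), r.get_eef_rot())
r.line_to((p+[0,0,.06]).tolist(),rate=.15); print(r.get_ee_pos())
hit=r.line_to((p+[0,0,.012]).tolist(),rate=.06,force_limit=12); r.pause(.1); print(hit,r.get_ee_pos(),r.get_contact_force(),r.get_clock())
if not hit:
    fingers.move_gripper(0.0,squeeze=40); r.pause(.2); print("gap",r.get_finger_gap()*94,r.get_ee_pos(),r.get_contact_force())
wrist("grip1"); print(r.get_clock())
E
```

```text
[ 0.47474471 -0.24151093  0.12050488] [-8.99495771e+01 -5.30240645e-02 -4.32869307e+01]
[ 0.47387388 -0.24232182  0.06031134]
False [ 0.47394324 -0.24188068  0.01230957] [ 0.22501661  0.18852304 -0.51320885] 8.5167
gap 37.928081613196774 [ 0.47376383 -0.24173845  0.01200667] [ 0.5891621   1.15660972 -0.07041438]
9.6667
```

View pics/grip1.png

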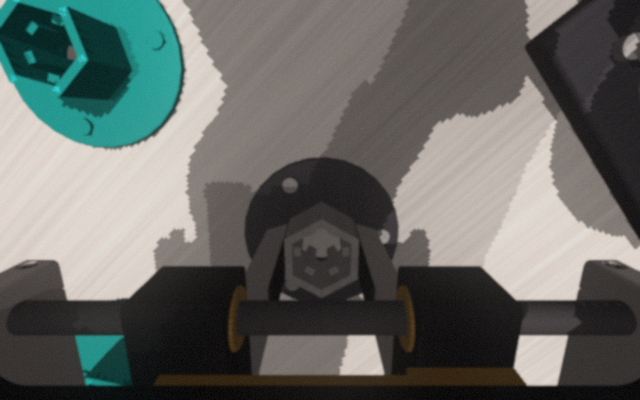

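The gap of 37.9 mm matches the 38 mm flats, and the boss is between the fingers at about (321,260). Next I lift, go over to the shaft side, and look at both from the placing yaw.

```bash
python3 - <<'E'
from h import *
o=[-90,0,-26.3]
r.line_to([.4737,-.2418,.13],rate=.2); print("held",r.get_finger_gap()*94,r.get_contact_force())
r.line_to([.4737,-.2418,.30],rate=.25)
# view offset along tool x so that the camera sees the shaft: TCP = shaft + 0.072*xtool
x=np.array([np.cos(np.radians(-26.3)),np.sin(np.radians(-26.3))])
v=np.array([.5504,-.0199])+.075*x
r.goto([*v,.30],o)
r.line_to([*v,.235],rate=.15); r.pause(.15); wrist("shaft2"); print(r.get_ee_pos(),r.get_eef_rot(),r.get_clock(),r.get_finger_gap()*94)
E
```

```text
held 38.07075328695983 [-0.12582868  0.86913612 -5.78416508]
[ 0.61807729 -0.0533097   0.23596271] [-8.99529465e+01 -6.64051497e-02 -2.63070808e+01] 12.9667 37.9203375725403
```

View pics/shaft2.png

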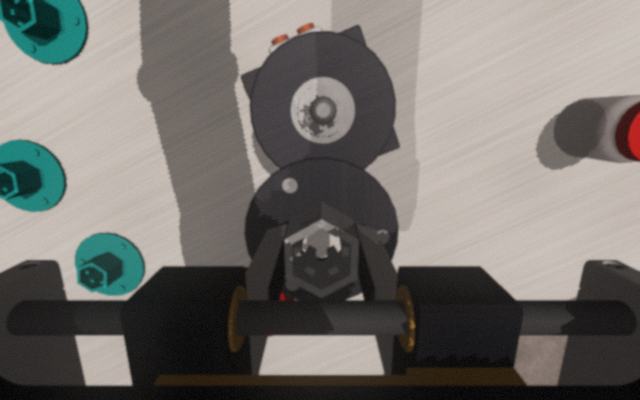

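```bash
python3 - <<'E'
from h import *
n="shaft2"; f=np.load(n+".npz"); tfc=optics.get_calibration("wrist")["tool_from_camera"]; Tt=f["T"]@np.linalg.inv(tfc)
P=cloud(n,(280,70,366,150)); c0=np.array([.5504,-.0199])
N=P[P[:,2]>.168]; N=N[np.hypot(*(N[:,:2]-c0).T)<.018]
(cx,cy),rad=cv2.minEnclosingCircle((N[:,:2]*1000).astype(np.float32)); c=np.array([cx,cy])/1000
Q=P[P[:,2]>.176]; Q=Q[np.hypot(*(Q[:,:2]-c0).T)<.018]; T=P[(P[:,2]>.167)&(P[:,2]<.1765)]; rr=np.hypot(*(T[:,:2]-c).T); T=T[(rr>.0105)&(rr<.016)]
print("shaft",c,rad,N[:,:2].mean(0),Q[:,:2].mean(0),"phase",phase(T,c),np.median(T[:,2]))
# collar circle at .150
g=cv2.cvtColor(f["im"],cv2.COLOR_RGB2GRAY); m=np.zeros_like(g); m[70:150,280:366]=g[70:150,280:366]>85
cs,_=cv2.findContours(m,0,1); k=max(cs,key=cv2.contourArea); el=cv2.fitEllipse(cv2.convexHull(k)); print("collar",el,wplane(n,*el[0],.150))
def t(v): return (Tt[:3,:3].T@(np.array(v)-Tt[:3,3])).round(5)
print("shaft in tool",t([*c,.184]))
# plate in tool coordinates
for n in ("grip1","shaft2"):
    f=np.load(n+".npz"); Tt=f["T"]@np.linalg.inv(tfc)
    P=cloud(n,(240,150,405,300)); L=(P-Tt[:3,3])@Tt[:3,:3]
    # expected boss top at tool y=-(.04-.012)=-.028; disc top at y=+.006
    R=L[(abs(L[:,1]+.028)<.003)&(np.hypot(L[:,0],L[:,2])<.026)]
    R2=R[abs(R[:,2])<.0185]
    print(n,"rim n",len(R),R.min(0).round(4),R.max(0).round(4),np.median(R[:,1]))
    B=L[(abs(L[:,1]+.018)<.0025)&(np.hypot(L[:,0],L[:,2])<.015)]; print("bore teeth tool",B.mean(0),len(B),"phase (z,x)",np.degrees(np.angle(np.exp(6j*np.arctan2(B[:,0],B[:,2])).mean()))/6)
    D=L[(abs(L[:,1]-.006)<.003)&(np.hypot(L[:,0],L[:,2])<.055)]; D2=D[np.hypot(D[:,0],D[:,2])>.03]
    h=cv2.convexHull((D2[:,[0,2]]*1000).astype(np.float32))[:,0]
    h=h[h[:,0]<-5]
    A=np.c_[2*h,np.ones(len(h))]; s=np.linalg.lstsq(A,(h**2).sum(1),rcond=None)[0]; print("disc circle (x,z)",s[:2],"R",np.sqrt(s[2]+s[0]**2+s[1]**2),len(h),np.median(D2[:,1]))
f=np.load("shaft2.npz"); im=f["im"][190:310,240:405,::-1]; cv2.imwrite("pics/z2.png",cv2.convertScaleAbs(cv2.resize(im,(780,567),interpolation=2),alpha=1.8))
E
```

```text
shaft [ 0.55062488 -0.01997806] 13.901244163513184 [ 0.55053325 -0.01982112] [ 0.55053974 -0.01985459] phase (np.float64(-26.441337685949758), np.float64(0.7400902722202364)) 0.1712548254517543
collar ((322.17242431640625, 109.65278625488281), (65.99029541015625, 67.90316772460938), 1.8379724025726318) [ 0.54959073 -0.01988055  0.15      ]
shaft in tool [-7.541e-02  5.201e-02 -1.000e-05]
grip1 rim n 2051 [-0.0223 -0.031  -0.0239] [ 0.0215 -0.025   0.0242] -0.02725986378811347
bore teeth tool [ 0.00477128 -0.01727066  0.00171789] 352 phase (z,x) 1.0195335491447075
disc circle (x,z) [-0.56245961 -1.10164147] R 47.54529960172196 37 0.0066889488832956884
shaft2 rim n 2032 [-0.0223 -0.031  -0.0241] [ 0.0215 -0.025   0.024 ] -0.027183797639037208
bore teeth tool [ 0.00508305 -0.01730124  0.00176534] 368 phase (z,x) 1.5029619808786459
disc circle (x,z) [-0.51610561 -1.08089733] R 47.56217455594635 33 0.00676807664490115
```

View pics/z2.png

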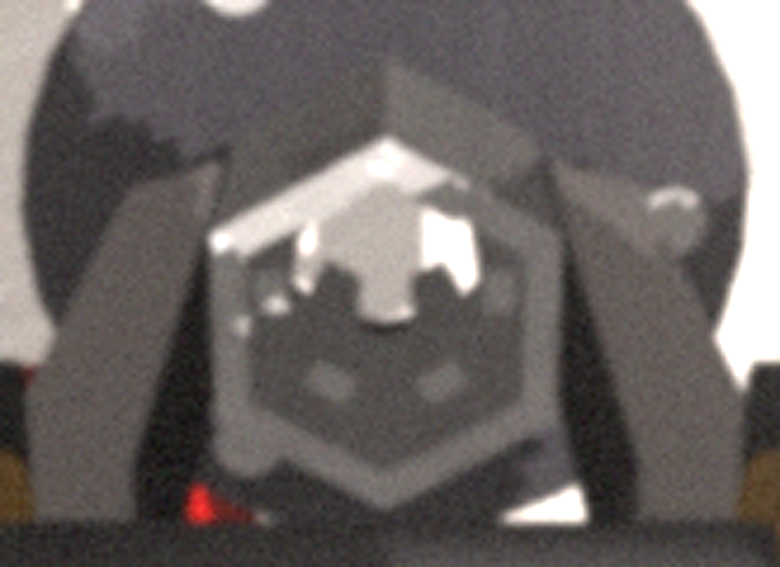

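Everything is consistent so far: tooth phase -26.4°, hex square to the jaws. The exception is a ~1 mm camera offset along the jaw direction, because the centred plate reads z = -1.1 mm. I aim in between, go over the nose gently and centre by touch.

```bash
python3 - <<'E'
from h import *
p=np.array([.5510,-.0196])
r.line_to([*p,.235],rate=.1); r.pause(.2)
print("over",r.get_ee_pos(),r.get_eef_rot(),[np.round(r.get_contact_force(),2) for _ in range(3)])
hit=r.line_to([*p,.198],rate=.04,force_limit=4); print(hit,r.get_ee_pos(),np.round(r.get_contact_force(),2))
if not hit:
    hit=r.line_to([*p,.1875],rate=.007,force_limit=4); r.pause(.1); print(hit,r.get_ee_pos(),np.round(r.get_contact_force(),2), r.get_ft_torque())
print(r.get_clock())
E
```

```text
over [ 0.5512746  -0.01997945  0.23496294] [-9.00252342e+01 -1.57689424e-02 -2.63286113e+01] [array([-0.36,  0.21, -3.27]), array([-0.36,  0.21, -3.27]), array([-0.36,  0.21, -3.27])]
False [ 0.55113593 -0.01963744  0.19820917] [ 1.02  0.38 -4.47]
False [ 0.55100911 -0.01958787  0.18753326] [ 0.21 -0.48 -4.7 ] [-0.0322901  -0.02598515 -0.01951399]
16.8917
```

The bore is over the nose with no contact. Now I centre by touch.

```bash
python3 - <<'E'
from h import *
p=np.array([.5510,-.0196]); z=.1875
a=np.radians(-26.3); X=np.array([np.cos(a),np.sin(a)]); Z=np.array([-np.sin(a),np.cos(a)])
c=p.copy()
for ax in (Z,X):
    lim=[]
    for s in (1,-1):
        h=r.line_to([*(c+s*.003*ax),z],rate=.006,force_limit=3)
        e=np.array(r.get_ee_pos()); lim.append((e[:2]-p)@ax); print(h,s,round(lim[-1]*1000,2),np.round(r.get_contact_force(),2))
        r.line_to([*c,z],rate=.01)
    c=c+ax*((sum(lim)/2)-(c-p)@ax)
    r.line_to([*c,z],rate=.01)
r.pause(.15)
print("center",c,r.get_ee_pos(),np.round(r.get_contact_force(),2),r.get_clock())
E
```

```text
True 1 1.78 [ 0.26 -0.4  -4.53]
True -1 -0.72 [ 1.84  1.23 -3.77]
True 1 1.07 [-0.21 -0.34 -5.38]
True -1 -1.66 [ 3.12 -0.68 -3.23]
center [ 0.55097226 -0.01899127] [ 0.550949   -0.01897137  0.18749373] [-0.7  -0.11 -4.82] 20.3417
```

The free play is 2.5 mm and 2.7 mm, matching the expected 2.4 mm nose clearance, so the plate is centred. Now I descend gently.

```bash
python3 - <<'E'
from h import *
c=[.55097,-.01899]
hit=r.line_to([*c,.178],rate=.006,force_limit=4.5); print(hit,r.get_ee_pos(),r.get_eef_rot(),np.round(r.get_contact_force(),2),np.round(r.get_ft_torque(),2),r.get_clock())
E
```

```text
False [ 0.55097851 -0.01900554  0.17801901] [-90.19883432   0.28733989 -26.28224596] [-0.52 -0.36 -5.08] [-0.02 -0.05 -0.01] 22.075
```

Underside is at 0.166, which is 6 mm below the tooth tops with no force, so the teeth have meshed at once. I ease it down.

```bash
python3 - <<'E'
from h import *
c=[.55097,-.01899]
hit=r.line_to([*c,.165],rate=.007,force_limit=6); print(hit,r.get_ee_pos(),np.round(r.get_contact_force(),2),r.get_clock())
if not hit:
    hit=r.line_to([*c,.1600],rate=.004,force_limit=4); print(hit,r.get_ee_pos(),r.get_eef_rot(),np.round(r.get_contact_force(),2),np.round(r.get_ft_torque(),2),r.get_clock())
E
```

```text
False [ 0.55100443 -0.0190155   0.16504049] [ 0.78  0.25 -4.23] 24.0833
True [ 0.55094354 -0.01898678  0.16199495] [-90.19973963   0.30009679 -26.28240545] [-1.45 -0.33  6.7 ] [ 0.14  0.12 -0.01] 24.875
```

Contact came at TCP 0.1620, exactly the home height (0.150+0.012). I release, back off and check.

```bash
python3 - <<'E'
from h import *
r.pause(.3); print(np.round(r.get_contact_force(),2),r.get_ee_pos())
fingers.move_gripper(0.75); r.pause(.2); print(r.get_finger_gap(),np.round(r.get_contact_force(),2),r.get_ee_pos())
r.line_to([.55097,-.01899,.21],rate=.04); r.line_to([.55097,-.01899,.26],rate=.15)
x=np.array([np.cos(np.radians(-26.3)),np.sin(np.radians(-26.3))]); v=np.array([.551,-.019])+.075*x
r.line_to([*v,.26],rate=.15); r.pause(.15); wrist("fin"); print(r.get_clock(),np.round(r.get_contact_force(),2))
P=cloud("fin",(260,50,390,170)); h=P[(P[:,2]>.183)&(P[:,2]<.197)]; h=h[np.hypot(*(h[:,:2]-[.551,-.019]).T)<.026]
print("rim z",np.median(h[:,2]),h.mean(0)); 
D=P[(P[:,2]>.150)&(P[:,2]<.162)]; A=np.c_[D[:,:2]-[.551,-.019],np.ones(len(D))]; s=np.linalg.lstsq(A,D[:,2],rcond=None)[0]; print("disc z,slopes",s,len(D))
E
```

```text
[-0.76 -0.69  7.63] [ 0.55092065 -0.01898583  0.16199986]
0.7490111818463919 [-0.5  -0.37  0.39] [ 0.55026422 -0.01886413  0.1613652 ]
28.7583 [-0.74  0.17 -0.48]
rim z 0.1890933202671668 [ 0.54996961 -0.01954964  0.18838152]
disc z,slopes [-0.00030438  0.0001884   0.1553131 ] 7790
```

View pics/fin.png

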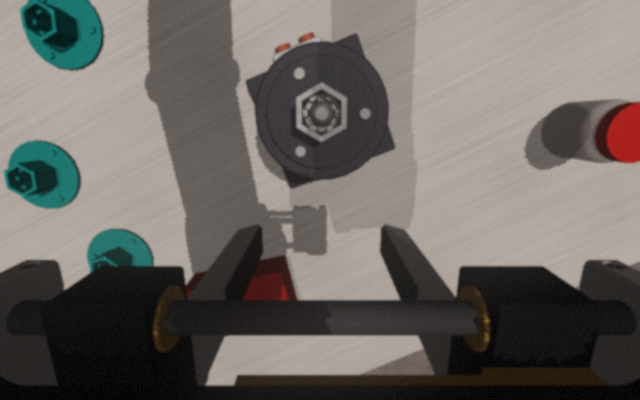

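The wrist picture shows the plate flat on the pulley with its hex boss centred on the shaft near (321,112). The rim is at 0.189 (0.190 nominal, with the same -0.7 mm reading bias as before) and the disc top at 0.155 (0.156 nominal), with a slope of about 0. The hand is clear, so I hand in.

```bash
python3 -c "
from h import *
print(r.get_finger_gap(), r.get_clock()); print(ticket.close_job(), r.get_clock())"
```

```text
0.7524103408023108 28.7583
the job is handed in; nothing more can be done
the job is handed in; nothing more can be done
```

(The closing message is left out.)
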